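Roll a tin up the packing rack to its stop and call the packer

TASK

Roll the red tin up its sloping gutter, over the low yellow ridge, until it sits against the green stop at the top and stays there by itself, then press the green call button fully down and let it come up again. Only push the tin: do not lift it. Leave the blue tin in the other gutter and everything else on the table where they are.

Things in the scene. Friction and masses are not known exactly. Their poses are not given: they have to be found in the camera images.
- tin_red: The tin to roll: a closed round tin, red with a white paper band and brass rims, diameter 60 mm, length 80 mm, 170 to 350 g, lying on its side across its gutter so that it rolls along it. Origin at the centre of the tin; its x axis is the tin's axis (y and z turn as it rolls). It starts at the low end, resting against the blue lip. Painted tinplate, fairly slick.
- tin_blue: A tin of the same size, blue with a white band, resting against the blue lip in the other gutter. Origin at its centre. To be left alone. Which of the two gutters holds which tin changes.
- bed: The rack's fixed steel bed with two parallel gutters. Origin on the gutters' floor, midway along the rack and between the gutters, 50 mm above the table. x runs across them, y uphill along them (up 6 degrees), z square to the floor. Gutter centre lines: x = -47 and +47 mm; each 86 mm wide inside; walls 6 mm thick, 25 mm high above the floor. The bed runs from y = -170 to +170 mm.
- lip (a point): Top middle of the blue lip across the low end of both gutters, at bed y = -150 mm, 10 mm above the floor, 6 mm thick. A tin resting on it has its centre 26 mm further up the gutter; fingertips can reach in behind the tin above the lip.
- ridge (a point): Middle of the top edge of the low yellow ridge that crosses both gutters: a ramp rising from the floor at bed y = 59 mm to 4 mm high at y = 83 mm (this point), then a sharp drop. A tin pushed past it drops into a seat with its centre at bed y = 98 to 100 mm, z = 30 mm and stays; short of it the tin rolls back down to the lip.
- stop (a point): Top middle of the downhill face of the green stop that crosses both gutters at bed y = 130 mm; 40 mm high above the floor, 10 mm thick. A seated tin touches it or is within 2 mm of it.
- call_top (a point): Centre of the top face of the green call button, a round spring button 36 mm across on a grey console 90 x 90 mm fixed to the table left of the rack. It presses straight down.
- call (a joint): Travel of the call button in m: 0 up, 0.006 fully down. A spring pushes it back up; fully down takes about 5 N.
- bowl: White enamel bowl, 170 mm across, 70 mm high. Origin under its centre. Leave alone.
- shaker: Clear sugar jar with a steel cap, 60 mm across, 120 mm high. Origin under its centre. Leave alone.
- cartons: Pile of three flat green and white cartons, 90 x 120 x 84 mm. Origin under its centre. Leave alone.
- tin_yellow: Yellow tin standing upright, 60 mm across, 80 mm high. Origin under its centre. Leave alone.
- spatula: Spatula lying on the table, wooden handle. Origin under its middle. Leave alone.
- block: Wooden block, 60 x 110 x 35 mm. Origin under its centre. Leave alone.

How it is judged:
On the way, in this order (a step that is already met when the one before it is completed fails the run):
1. the red tin sits in the seat between the yellow ridge and the green stop (y of tin_red in the frame of bed between 0.088 and 0.108 m and z of tin_red in the frame of bed between 0.026 and 0.035 m), for 0.3 s.
2. the call button is pressed down (value of joint call above 0.0045 m), for 0.05 s.
At the end, for the whole second after the job is handed in: The red tin is at rest in the seat at the top of its gutter (centre 88 to 108 mm up the bed from its middle, 26 to 35 mm above the gutter floor), the call button is up again, and the blue tin and the other things are within 25 mm of where they were (all of step 1 and linear speed of tin_red below 0.02 m/s and angular speed of tin_red below 0.5 rad/s and value of joint call below 0.002 m and distance of each of tin_blue, bowl, shaker, cartons, tin_yellow, spatula, block from where it was at the start of the episode below 0.025 m); the robot touches nothing.
It fails at once if the red tin is lifted more than 12 mm clear of the highest it rolls, or leaves the gutter (z of tin_red in the frame of bed above 0.046 m or z of tin_red in the frame of bed below 0.02 m).
It fails at once if the call button is pressed before the tin is in its seat (value of joint call above 0.003 m and y of tin_red in the frame of bed below 0.08 m).
It fails at once if the blue tin or another thing is pushed more than 40 mm from its place (distance of any of tin_blue, bowl, shaker, cartons, tin_yellow, spatula, block from where it was at the start of the episode above 0.04 m).
It also fails if it takes over 58 s, if anything falls off the work surface, if the arm or the gripper's body presses on something with over 40 N, if the wrist force passes 120 N, or if a joint passes its speed limit or range.

ROBOT

A 6-joint arm with a two-finger parallel gripper is mounted at the origin on the work surface. World frame = base frame: x ahead of the robot, y to its left, z up, the work surface at z = 0. Lengths are in m, angles in rad, forces in N, time in s.
With the tool pointing down it reaches from about 0.25 to 0.725 m from the base axis. Payload 4 kg.
Tool frame: the origin (TCP) lies midway between the tips of the shut fingers; the grasp point (between the pads) lies grip_point_offset behind it (grip_point_offset is the distance from the TCP to the grasp point, in m); z points along the fingers, y is the line along which they close (so a half turn about z gives the same grasp; the last joint's range is limited). The gripper opens to 85 mm and grips with 20 to 120 N. Pads are 22 mm wide; open, the fingers measure 114 mm over their backs; the gripper's body (76 mm by 85 mm) begins 54 mm behind the grasp point. The pads swing forward as they close: fully open they stand 13 mm farther back than shut.
Start: joints at [-1.266, 0.241, 0.005, 1.335, 0, 1.571], TCP at [0.15, -0.477, 0.231] pointing down, gripper open.
Joint ranges: [-2.72, 2.72], [-1.05, 1.87], [-1.09, 1.28], [-1.99, 2.15], [-1.42, 1.44], [-3.14, 3.14]. Speed limits (rad/s): [2.79, 2.79, 3.14, 3.14, 3.14, 3.14].

INTERFACE

Orientations are given as a unit quaternion [x, y, z, w].
In Python, from workcell import * gives the robot as it stands. The module is installed in compiled form; this text tells all that it offers.
- The arm moves only by the tool arm_command, never from a script. Its arguments are lists of equal length, an entry for each row: "slide": the shift along the tool's x, y, z in cm, a list of three; "spin": the turn about the tool's z in degrees. A call has exactly 5 rows; each row is the pose to reach, as a shift and turn from the pose commanded when the call began, along the tool's axes at that moment; what a row does not reach only later rows make up. A row lasts 1/8 s, in which the tool goes at most 62.5 mm and 10.7 degrees, less where a joint would pass 70% of its speed; a pose out of reach is approached as far as the arm can. A call with a gripper value outside its range is refused whole. "jaw" is the finger opening in cm, from 0 to 8.54, set as the call begins (left out, the last holds). The fingers move at their own pace and stop on an object; the grip force is fixed at half the most. Time passes only in rows, so rows that repeat a pose let the fingers close, or fill a call up. It gives the time, the measured TCP pose, the force, the opening and the grip force at its end, in the units of the state.
- get_obs(): the state, without advancing time (a new reading comes with each control period).
- camera(name): name is "scene" or "top" or "wrist"; returns a dict with "pixels" (400x640x3 uint8, red, green, blue), "range_z" (400x640 float32, m along the optical axis (not along the pixel's ray), 0 where there is no reading), "intrinsics" (3x3 intrinsics, pixels), "rvec" (rotation vector, rad) and "tvec" (3), from world to camera coordinates, as OpenCV has them. Camera axes: x right, y down, z forward; pixel columns grow to the right and rows downward; lengths in m; the calibration is good to about 2 mm. The wrist camera is an equidistant fisheye: a pixel r from the principal point sees the ray r / f radians off the axis. A picture is of the moment at which its call begins.
- job_done(): hands the job in; it is judged then, once.
Trained networks look in a picture, given as the dict that the camera call returned (one of the last four; its "shot" number tells which), for a name from the list of things; names that differ only in an ending like _2 or _b are one class to them, and where a whole thing is asked for, a point or a joint stands for the part that bears it (a point fixed in the world has none). Each returns a list of dicts, best first, with "confidence" (0 to 1); they miss things now and then, are a little off and sometimes report something else, mostly with a low value. They report only what shows in the picture. A call takes as long as a camera call.
- recognise(picture, thing): "centre" ([column, row] in pixels, amid what is visible of it).
- landmark_of(picture, thing): "centre" ([column, row] in pixels: a listed point, or the origin of a listed thing).
The state is a dict: "clock": time; "joint_pos": joint angles; "joint_vel": joint speeds; "tau": joint torques, N m; "eef_pos": TCP position; "tool_rot": TCP orientation; "ft_force": force on the tool from outside, world axes, zero at the start; "ft_torque": the same for the moment, N m; "grip_width": finger opening in m; "grasp_force": force on a finger pad.
Only numpy, scipy, OpenCV 4.12 (cv2) and the standard library are available. Lean on these libraries where they do the work, as an engineer would, in place of code of your own. Each camera call takes 0.05 s, during which the arm holds its last target. There are 200 camera calls.

## Working session

There is one attempt and no reset: what is moved stays moved. The work goes in short steps, Python scripts to look and compute and a tool call to move; the robot and the scene stay as the last step left them, time stands still between calls to the robot, and variables do not carry over. Pictures are saved under pics/ and viewed, at most 10 in all, crops included, and the job is handed in when it is done.

Besides the shell and the picture viewer there is one more tool, called after "Request:" as a command line: name --pt "numbers of a row" for each row, then --argument value for the rest. arm_command: Moves the arm, as the interface text tells. Its arguments: {"type":"object","properties":{"slide":{"type":"array","items":{"type":"array","items":{"type":"number"}}},"spin":{"type":"array","items":{"type":"number"}},"jaw":{"type":"number"}},"required":["slide","spin"]}

```bash
mkdir -p pics
cat > h.py <<'E'
from workcell import *
import numpy as np, cv2
from scipy.spatial.transform import Rotation as R
def save(c,n): cv2.imwrite('pics/'+n,c['pixels'][:,:,::-1])
def Rt(c): return R.from_rotvec(np.ravel(c['rvec'])).as_matrix(), np.ravel(c['tvec'])
def pt(c,uv,rng=None):
    "world point from pinhole pixel with depth"
    K=c['intrinsics'];u,v=uv
    if rng is None:
        p=c['range_z'][int(v)-2:int(v)+3,int(u)-2:int(u)+3]; p=p[p>0]; rng=np.median(p) if p.size else np.nan
    x=np.array([(u-K[0,2])/K[0,0],(v-K[1,2])/K[1,1],1])*rng
    r,t=Rt(c); return r.T@(x-t)
def ray(c,uv):
    K=c['intrinsics'];r,t=Rt(c);d=r.T@np.array([(uv[0]-K[0,2])/K[0,0],(uv[1]-K[1,2])/K[1,1],1])
    return -r.T@t,d/np.linalg.norm(d)
def tri(rays):
    A=0;b=0
    for o,d in rays:
        P=np.eye(3)-np.outer(d,d);A=A+P;b=b+P@o
    return np.linalg.solve(A,b)
E
python3 - <<'E'
from h import *
np.set_printoptions(precision=4,suppress=True)
o=get_obs();print(o['clock'],o['eef_pos'],o['tool_rot'],o['grip_width'])
import workcell
print([ (k,getattr(workcell,k)) for k in dir(workcell) if 'grip' in k])
a=camera('scene');b=camera('top')
save(a,'a.png');save(b,'b.png')
for n in ['tin_red','tin_blue','bed','lip','ridge','stop','call_top']:
    la=landmark_of(a,n);lb=landmark_of(b,n)
    print(n,[(x['centre'],x['confidence']) for x in la[:2]],[(x['centre'],x['confidence']) for x in lb[:2]])
    if la: print('  a',pt(a,la[0]['centre']))
    if lb: print('  b',pt(b,lb[0]['centre']))
    if la and lb: print('  tri',tri([ray(a,la[0]['centre']),ray(b,lb[0]['centre'])]))
E
```

```text
0.0 [ 0.1499 -0.4764  0.2304] [ 0.9884  0.1518 -0.0002 -0.001 ] 0.08565078701582285
[('grip_point_offset', 0.0187)]
tin_red [([304.2, 182.9], 0.69), ([355.2, 214.0], 0.56)] [([354.8, 220.0], 0.96)]
  a [ 0.5462 -0.1242  0.0895]
  b [ 0.5316 -0.1376  0.0963]
  tri [ 0.5309 -0.1393  0.0743]
tin_blue [([284.0, 196.5], 0.93), ([323.2, 281.7], 0.45)] [([355.5, 192.0], 0.88)]
  a [ 0.6391 -0.1236  0.0939]
  b [ 0.6152 -0.1407  0.097 ]
  tri [ 0.6175 -0.1443  0.0711]
bed [([330.7, 210.0], 0.96)] [([310.2, 207.0], 0.86)]
  a [ 0.569  -0.0053  0.0562]
  b [ 0.573  -0.0053  0.0507]
  tri [ 0.572  -0.0044  0.0587]
lip [([294.3, 193.1], 0.91)] [([361.5, 209.1], 0.84)]
  a [ 0.6009 -0.1172  0.0863]
  b [ 0.5642 -0.1593  0.0878]
  tri [ 0.5622 -0.1609  0.0441]
ridge [([356.8, 214.2], 0.8)] [([285.7, 207.1], 0.65)]
  a [0.5619 0.0815 0.0793]
  b [0.5726 0.0697 0.0615]
  tri [0.5674 0.0754 0.08  ]
stop [([367.8, 211.6], 0.56)] [([273.0, 211.4], 0.75)]
  a [0.5596 0.1154 0.1042]
  b [0.5596 0.1081 0.065 ]
  tri [0.5563 0.1085 0.0985]
call_top [([488.9, 247.7], 0.48)] [([171.3, 254.6], 0.54)]
  a [0.4376 0.4214 0.0533]
  b [0.4309 0.4163 0.0524]
  tri [0.4301 0.4193 0.0462]
```

View pics/a.png

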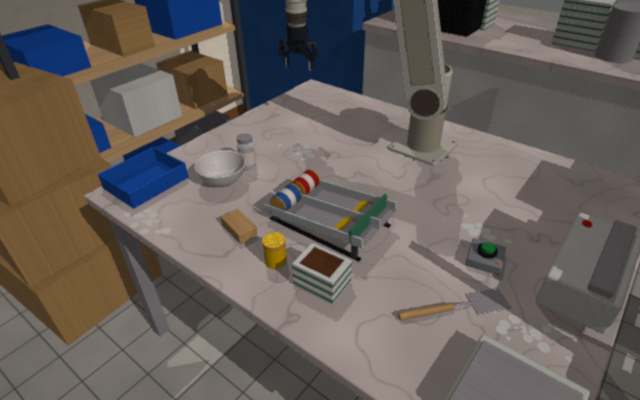

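View pics/b.png

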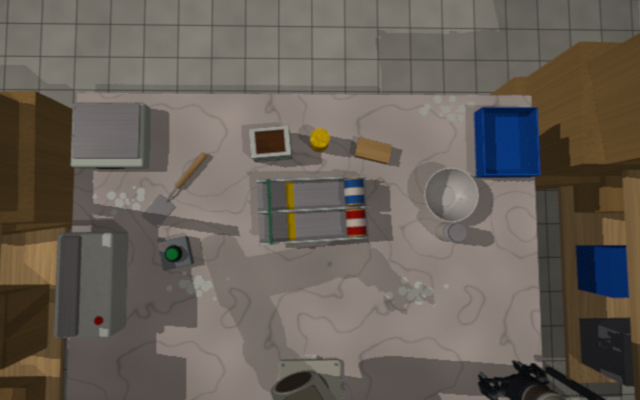

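The tins lie at the low (right) end, red in the gutter nearer the robot: scene (304,183), top (355,220). The green stop is at top column 270, the yellow ridge at column 291, and the green button at top (172,254). Next I fit the bed pose from the top depth.

```bash
cat > fit.py <<'E'
from h import *
np.set_printoptions(precision=4,suppress=True)
b=camera('top');K=b['intrinsics'];r,t=Rt(b)
v,u=np.mgrid[0:400,0:640];d=b['range_z']
X=np.stack([(u-K[0,2])/K[0,0]*d,(v-K[1,2])/K[1,1]*d,d],-1).reshape(-1,3)
W=((X-t)@r).reshape(400,640,3);ok=d>0
# gutter floors: patches away from walls
def patch(c0,c1,r0,r1): return W[r0:r1,c0:c1][ok[r0:r1,c0:c1]]
P=np.vstack([patch(302,338,186,202),patch(302,338,216,232)])
A=np.c_[P[:,:2],np.ones(len(P))];k,res,_,_=np.linalg.lstsq(A,P[:,2],rcond=None)
print('plane',k,'slope deg',np.degrees(np.arctan(np.hypot(k[0],k[1]))),'yaw uphill',np.degrees(np.arctan2(k[1],k[0])),'rms',np.std(P[:,2]-A@k))
T=patch(40,100,180,220);print('table z',np.median(W[260:300,330:380,2]))
# colour masks
hsv=cv2.cvtColor(b['pixels'],cv2.COLOR_RGB2HSV)
roi=np.zeros((400,640),bool);roi[170:250,250:375]=1
for n,lo,hi in [('yellow',(18,120,60),(35,255,255)),('green',(65,80,30),(95,255,255))]:
    m=(cv2.inRange(hsv,lo,hi)>0)&roi&ok; Q=W[m]
    vx,vy,x0,y0=cv2.fitLine(Q[:,:2].astype(np.float32),cv2.DIST_HUBER,0,.01,.01).ravel()
    print(n,m.sum(),'mean',Q.mean(0),'minx',Q[:,0].min(),'maxx',Q[:,0].max(),'line ang',np.degrees(np.arctan2(vy,vx)))
for n,lo,hi in [('red',(0,120,60),(8,255,255)),('blue',(100,120,60),(120,255,255))]:
    m=(cv2.inRange(hsv,lo,hi)>0)&roi&ok;vv,uu=np.nonzero(m);print(n,m.sum(),W[m].mean(0),uu.min(),uu.max(),vv.min(),vv.max())
m=(cv2.inRange(hsv,(65,100,30),(90,255,255))>0)&ok;m[:,:150]=0;m[:,195:]=0;m[:230]=0;m[275:]=0
print('button',m.sum(),W[m].mean(0),np.percentile(W[m][:,2],[10,50,90]))
# walls: whole rack outline
m=(W[...,2]>0.03)&ok&roi
(c,s,a)=cv2.minAreaRect(W[m][:,:2].astype(np.float32));print('rect',c,s,a)
for n in ['bowl','shaker']:
    for x in landmark_of(b,n)[:1]: print(n,pt(b,x['centre']))
E
python3 fit.py
```

```text
plane [-0.0068  0.1061  0.0557] slope deg 6.07035672589627 yaw uphill 93.68737682676476 rms 0.0021657129361858487
table z 0.0003179199400749661
yellow 426 mean [0.5617 0.0552 0.0598] minx 0.4748107062037962 maxx 0.6503096634005487 line ang 3.2833652
green 164 mean [0.5601 0.1153 0.1027] minx 0.465937478082679 maxx 0.6511766895135443 line ang 2.8860548
red 280 [ 0.5249 -0.1395  0.0915] 346 365 210 234
blue 257 [ 0.6189 -0.136   0.092 ] 344 363 180 202
button 139 [0.4332 0.4162 0.0498] [0.0428 0.051  0.0541]
rect (0.5656582713127136, -0.014708995819091797) (0.19431933760643005, 0.34070268273353577) 2.942539930343628
bowl [ 0.6136 -0.4442  0.005 ]
shaker [ 0.5044 -0.4098  0.0884]
```

Request:
arm_command --pt "4 -2 0" --pt "8 -4 0" --pt "12 -6 0" --pt "16 -8 0" --pt "20 -9 0" --spin '[-10,-20,-30,-40,-50]' --jaw 3

```text
clock: 1.58
eef_pos: [0.3146, -0.3298, 0.2316]
tool_rot: [0.83, 0.558, 0.0, 0.0]
ft_force: [0.4, -0.7, 0.6]
grip_width: 0.0305
grasp_force: 0.0
```

Request:
arm_command --pt "4.5 3.5 1" --pt "9 7 3" --pt "13.5 10.5 5" --pt "18 14 7" --pt "19.5 15.2 8" --spin '[-6,-12,-18,-24,-25.2]'

```text
clock: 2.2
eef_pos: [0.5309, -0.207, 0.1497]
tool_rot: [0.689, 0.725, -0.0, -0.001]
ft_force: [0.3, -0.4, -0.3]
grip_width: 0.0297
grasp_force: 0.0
```

Run:
```python
from h import *
np.set_printoptions(precision=4,suppress=True)
o=get_obs();print(o['clock'],o['eef_pos'],R.from_quat(o['tool_rot']).as_matrix(),o['grip_width'])
w=camera('wrist');save(w,'w1.png')
def fray(c,uv):
    K=c['intrinsics'];r,t=Rt(c);q=np.array([uv[0]-K[0,2],uv[1]-K[1,2]]);th=np.linalg.norm(q)/K[0,0]
    d=np.r_[q/np.linalg.norm(q)*np.sin(th),np.cos(th)];return -r.T@t,r.T@d
for n,z in [('tin_red',.067),('lip',.0443),('ridge',.0625),('bed',.05),('stop',.1034),('call_top',.05)]:
    for x in landmark_of(w,n)[:1]:
        O,D=fray(w,x['centre']);print(n,x,O+D*(z-O[2])/D[2])
```

```text
2.2 [ 0.5309 -0.207   0.1497] [[-0.051   0.9987 -0.0011]
 [ 0.9987  0.051   0.0008]
 [ 0.0008 -0.001  -1.    ]] 0.02973307284853915
tin_red {'centre': [316.5, 127.9], 'confidence': 0.84} [ 0.5237 -0.1431  0.067 ]
lip {'centre': [376.2, 154.2], 'confidence': 0.68} [ 0.5732 -0.1631  0.0443]
```

View pics/w1.png

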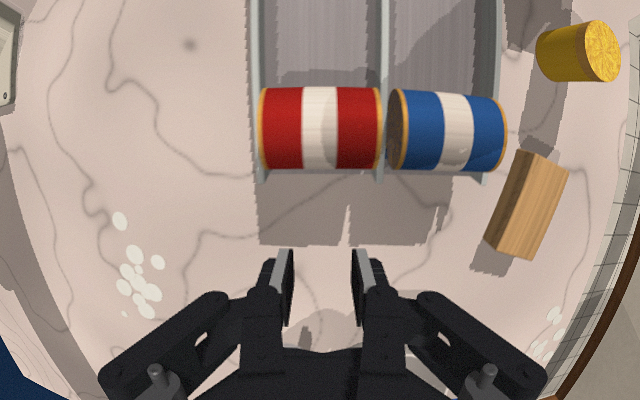

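The wrist view shows the red tin at (320,128) and the blue at (447,130), with the fingers just downhill of the red tin. The measured centre agrees with the model to 2 mm. Going down behind the tin.

Request:
arm_command --pt "0 -0.3 2.5" --pt "0 -0.3 5" --pt "0 -0.3 7.5" --pt "0 -0.3 9.5" --pt "0 -0.3 9.5" --spin '[0,0,0,0,0]'

```text
clock: 3.18
eef_pos: [0.5241, -0.2098, 0.0556]
tool_rot: [0.691, 0.723, -0.001, -0.001]
ft_force: [0.1, 0.2, -0.7]
grip_width: 0.03
grasp_force: 0.0
```

Request:
arm_command --pt "0.6 0 0" --pt "1.2 0 0" --pt "1.8 0 0" --pt "2.4 0 -0.1" --pt "3.0 0 -0.1" --spin '[0,0,0,0,0]'

```text
clock: 3.8
eef_pos: [0.5248, -0.1791, 0.0577]
tool_rot: [0.69, 0.723, 0.0, 0.0]
ft_force: [0.3, -1.1, 0.3]
grip_width: 0.0304
grasp_force: 0.2
```

Run:
```python
from h import *
o=get_obs();print(o['clock'],o['eef_pos'],o['ft_force'],o['grip_width'])
w=camera('wrist');save(w,'w2.png')
```

```text
3.8 [ 0.52482866 -0.17905863  0.05766223] [ 0.31309872 -1.071131    0.31864795] 0.030354567009392076
```

View pics/w2.png

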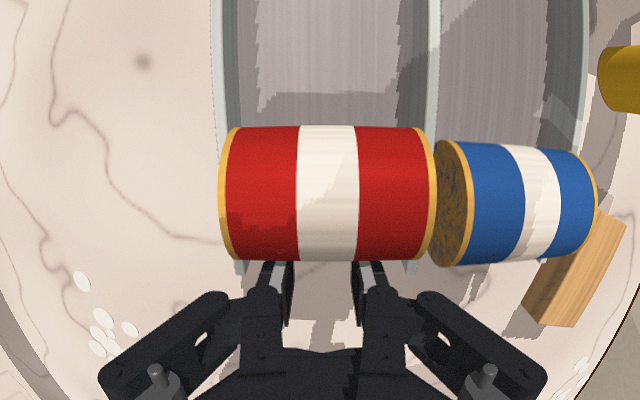

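The fingers, at columns 275 and 365, are close behind the tin, whose centre is near column 327. They clear the lip and sit inside the gutter. Pushing uphill.

Request:
arm_command --pt "0.8 0.1 -0.1" --pt "1.8 0.2 -0.2" --pt "2.8 0.2 -0.3" --pt "3.9 0.2 -0.4" --pt "5 0.2 -0.5" --spin '[0,0,0,0,0]'

```text
clock: 4.47
eef_pos: [0.5241, -0.1285, 0.0624]
tool_rot: [0.69, 0.723, 0.0, -0.0]
ft_force: [-0.3, -0.6, 0.0]
grip_width: 0.0301
grasp_force: 0.2
```

Request:
arm_command --pt "1 0 -0.1" --pt "2 0 -0.2" --pt "3 0 -0.3" --pt "4 0 -0.4" --pt "5 0 -0.5" --spin '[0,0,0,0,0]'

```text
clock: 5.1
eef_pos: [0.5219, -0.0788, 0.0674]
tool_rot: [0.691, 0.723, 0.0, -0.0]
ft_force: [-0.1, 0.6, -0.9]
grip_width: 0.0298
grasp_force: 0.2
```

Run:
```python
from h import *
o=get_obs();print(o['clock'],o['eef_pos'],o['ft_force'],o['grip_width'])
w=camera('wrist');save(w,'w3.png')
```

```text
5.1 [ 0.52187301 -0.07878091  0.06737747] [-0.05171717  0.55414557 -0.85255351] 0.029843513544480355
```

View pics/w3.png

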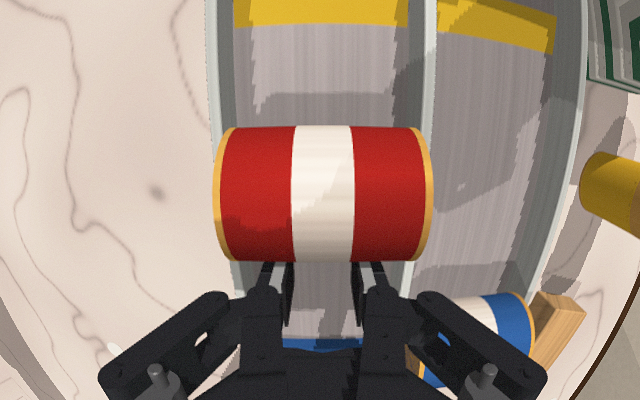

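The tin is square in the gutter at (322,193), with the yellow ridge ahead at row 15. The blue tin is untouched at about (480,340).

Request:
arm_command --pt "1 0 -0.1" --pt "2 0 -0.2" --pt "3 0 -0.3" --pt "4 0 -0.4" --pt "5 0 -0.5" --spin '[0,0,0,0,0]'

```text
clock: 5.78
eef_pos: [0.5195, -0.0288, 0.0724]
tool_rot: [0.69, 0.723, -0.0, 0.0]
ft_force: [-0.0, -0.9, -0.5]
grip_width: 0.03
grasp_force: 0.2
```

Request:
arm_command --pt "0.8 0 -0.1" --pt "1.6 0 -0.2" --pt "2.4 0 -0.3" --pt "3.2 0 -0.4" --pt "4 0 -0.5" --spin '[0,0,0,0,0]'

```text
clock: 6.4
eef_pos: [0.5178, 0.0107, 0.0775]
tool_rot: [0.691, 0.723, -0.0, 0.0]
ft_force: [-0.9, -1.1, 1.1]
grip_width: 0.0301
grasp_force: 0.7
```

Request:
arm_command --pt "0.5 0 -0.1" --pt "1.0 0 -0.1" --pt "1.5 0 -0.2" --pt "2.0 0 -0.2" --pt "2.2 0 -0.2" --spin '[0,0,0,0,0]'

```text
clock: 7.02
eef_pos: [0.5166, 0.0329, 0.0792]
tool_rot: [0.69, 0.723, 0.0, -0.0]
ft_force: [0.1, 0.4, -0.7]
grip_width: 0.0299
grasp_force: 0.0
```

Run:
```python
from h import *
o=get_obs();print(o['clock'],o['eef_pos'],o['ft_force'],o['grip_width'])
w=camera('wrist');save(w,'w4.png')
```

```text
7.025 [0.51659557 0.03291888 0.07922312] [ 0.1475262   0.44996175 -0.67655373] 0.02988027427224434
```

View pics/w4.png

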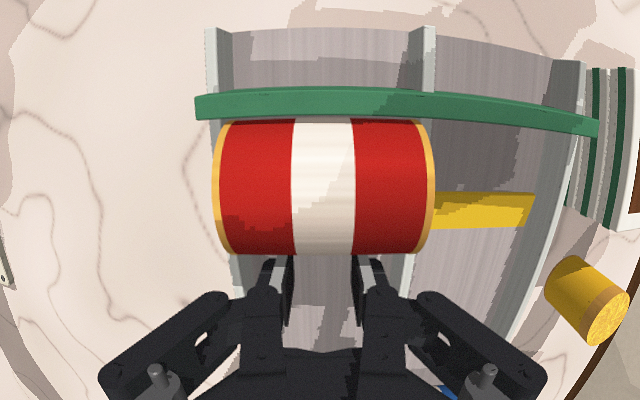

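The tin lies against the green stop (lower edge about row 118) and has moved ahead of the fingers, so it looks seated. I back off downhill and check that it stays.

Request:
arm_command --pt "-0.5 0 0" --pt "-1 0 0" --pt "-2 0 0" --pt "-3 0 0" --pt "-3 0 -1" --spin '[0,0,0,0,0]'

```text
clock: 7.7
eef_pos: [0.5173, 0.0014, 0.0889]
tool_rot: [0.691, 0.723, -0.001, -0.001]
ft_force: [-0.1, -0.2, 0.8]
grip_width: 0.0303
grasp_force: 0.0
```

Request:
arm_command --pt "0 0 -3" --pt "0 0 -6" --pt "0 0 -9" --pt "0 0 -11" --pt "0 0 -11" --spin '[0,0,0,0,0]' --jaw 0

```text
clock: 8.32
eef_pos: [0.5195, 0.0026, 0.2017]
tool_rot: [0.69, 0.723, 0.002, 0.002]
ft_force: [0.1, 0.3, -0.1]
grip_width: 0.0
grasp_force: 0.0
```

```bash
cat > chk.py <<'E'
from h import *
import sys
np.set_printoptions(precision=4,suppress=True)
o=get_obs();print(o['clock'],o['eef_pos'],o['tool_rot'],o['ft_force'],o['grip_width'])
O=np.array([.566,-.0148,.0503]);B=R.from_euler('ZX',[3,6],degrees=True).as_matrix()
a=camera('scene');b=camera('top');w=camera('wrist');save(w,sys.argv[1])
def fray(c,uv):
    K=c['intrinsics'];r,t=Rt(c);q=np.array([uv[0]-K[0,2],uv[1]-K[1,2]]);th=np.linalg.norm(q)/K[0,0]
    d=np.r_[q/np.linalg.norm(q)*np.sin(th),np.cos(th)];return -r.T@t,r.T@d
for n in ['tin_red','tin_blue','call_top']:
    la,lb,lw=[landmark_of(c,n) for c in (a,b,w)]
    print(n,[(l[0]['centre'],l[0]['confidence']) for l in (la,lb,lw) if l])
    rs=[ray(a,la[0]['centre'])]*bool(la)+[ray(b,lb[0]['centre'])]*bool(lb)+[fray(w,lw[0]['centre'])]*bool(lw) if la and lb else []
    if la and lb and not lw: rs=[ray(a,la[0]['centre']),ray(b,lb[0]['centre'])]
    if len(rs)>1: p=tri(rs);print('  world',p,'bed',B.T@(p-O))
hsv=cv2.cvtColor(b['pixels'],cv2.COLOR_RGB2HSV)
m=cv2.inRange(hsv,(0,120,60),(8,255,255))>0;m[:170]=0;m[250:]=0;m[:,:250]=0;m[:,380:]=0
vv,uu=np.nonzero(m);print('red px',m.sum(),uu.mean() if m.any() else 0)
if m.any(): p=np.mean([pt(b,q) for q in zip(uu,vv)],0);print('red surf',p,'bed',B.T@(p-O))
E
python3 chk.py w5.png
```

```text
8.325 [0.5195 0.0026 0.2017] [0.6905 0.7234 0.0018 0.0017] [ 0.0862  0.2982 -0.1331] 2.3107470346099597e-05
tin_red [([361.5, 202.3], 0.65), ([285.3, 225.7], 0.66), ([321.6, 112.3], 0.9)]
  world [0.5163 0.0716 0.0881] bed [-0.0451  0.0923  0.0283]
tin_blue [([285.2, 195.4], 0.61), ([356.4, 192.6], 0.64)]Traceback (most recent call last):
  File "chk.py", line 13, in <module>
    rs=[ray(a,la[0]['centre'])]*bool(la)+[ray(b,lb[0]['centre'])]*bool(lb)+[fray(w,lw[0]['centre'])]*bool(lw) if la and lb else []
                                                                                   ~~^^^
IndexError: list index out of range
```

View pics/w5.png

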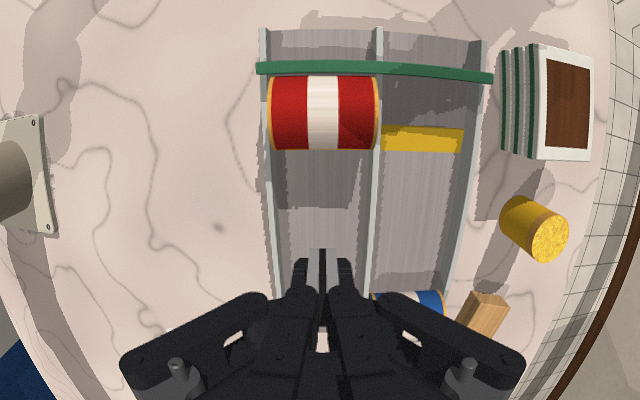

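The tin sits against the stop at (322,113) with nothing touching it, and the triangulated bed position is y ≈ 92 mm, z ≈ 28 mm. Blue is still at the lip. Now to the button.

Request:
arm_command --pt "4 -0.6 0" --pt "8.5 -1.4 0" --pt "13 -2.1 0" --pt "17.5 -2.8 0" --pt "22 -3.5 0" --spin '[0,0,0,0,0]'

```text
clock: 9.4
eef_pos: [0.4725, 0.222, 0.1991]
tool_rot: [0.691, 0.723, -0.0, 0.0]
ft_force: [1.2, 0.4, 0.6]
grip_width: 0.0001
grasp_force: 0.0
```

Request:
arm_command --pt "4.5 -0.8 1" --pt "9 -1.5 3" --pt "13 -2.2 5" --pt "16 -2.8 7" --pt "16 -2.8 7" --spin '[0,0,0,0,0]'

```text
clock: 10.02
eef_pos: [0.4356, 0.3802, 0.1268]
tool_rot: [0.689, 0.725, -0.002, -0.0]
ft_force: [0.3, -0.3, 0.3]
grip_width: -0.0003
grasp_force: 0.0
```

```bash
python3 - <<'E'
import re
s=open('chk.py').read()
i=s.index('    rs=');j=s.index('    if len(rs)')
s=s[:i]+"    rs=[f(c,l[0]['centre']) for f,c,l in ((ray,a,la),(ray,b,lb),(fray,w,lw)) if l]\n"+s[j:]
s+="\nlw=landmark_of(w,'call_top')\nfor x in lw[:1]:\n    o_,d_=fray(w,x['centre']);print('call wrist z.05',o_+d_*(.05-o_[2])/d_[2])\n"
open('chk.py','w').write(s)
E
python3 chk.py w6.png
```

```text
10.025 [0.4356 0.3802 0.1268] [ 0.6892  0.7246 -0.0021 -0.0003] [ 0.2979 -0.2923  0.2747] -0.00032371327217110287
tin_red [([367.3, 202.4], 0.77), ([286.0, 226.0], 0.7)]
  world [0.511  0.0738 0.0862] bed [-0.0503  0.0946  0.0261]
tin_blue [([283.2, 196.2], 0.78), ([356.4, 191.8], 0.73)]
  world [ 0.618  -0.147   0.0713] bed [ 0.045  -0.1319  0.035 ]
call_top [([485.9, 244.1], 0.47), ([318.0, 163.5], 0.59)]
  world [0.4329 0.4143 0.0562] bed [-0.1104  0.4337 -0.0397]
red px 305 281.81639344262294
red surf [0.515  0.0779 0.1146] bed [-0.0461  0.1014  0.054 ]
call wrist z.05 [0.4327 0.4169 0.05  ]
```

View pics/w6.png

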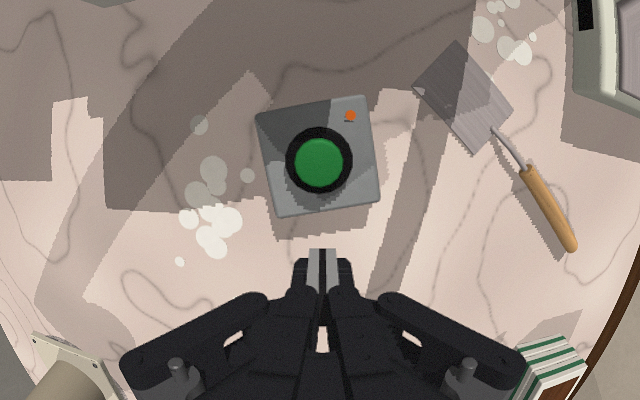

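The green button is at (319,162), 37 mm ahead of the fingertips. I centre over it, then go down.

Request:
arm_command --pt "2 -0.1 1" --pt "3.7 -0.1 2.5" --pt "3.7 -0.1 4.5" --pt "3.7 -0.1 6" --pt "3.7 -0.1 6.3" --spin '[0,0,0,0,0]'

```text
clock: 11.3
eef_pos: [0.4336, 0.4156, 0.0641]
tool_rot: [0.69, 0.724, -0.002, -0.0]
ft_force: [0.5, -0.3, -0.1]
grip_width: -0.0001
grasp_force: 0.0
```

Request:
arm_command --pt "0 0 0.3" --pt "0 0 0.6" --pt "0 0 0.9" --pt "0 0 1.2" --pt "0 0 1.2" --spin '[0,0,0,0,0]'

```text
clock: 11.92
eef_pos: [0.4347, 0.4159, 0.0541]
tool_rot: [0.691, 0.723, -0.0, -0.0]
ft_force: [-0.4, 0.0, 0.2]
grip_width: -0.0001
grasp_force: 0.0
```

Request:
arm_command --pt "0 0 0.1" --pt "0 0 0.2" --pt "0 0 0.3" --pt "0 0 0.4" --pt "0 0 0.4" --spin '[0,0,0,0,0]'

```text
clock: 12.55
eef_pos: [0.4349, 0.4162, 0.0505]
tool_rot: [0.69, 0.723, 0.0, -0.0]
ft_force: [-0.8, -0.3, 2.2]
grip_width: 0.0002
grasp_force: 1.1
```

Request:
arm_command --pt "0 0 0.1" --pt "0 0 0.2" --pt "0 0 0.3" --pt "0 0 0.4" --pt "0 0 0.4" --spin '[0,0,0,0,0]'

```text
clock: 13.18
eef_pos: [0.4349, 0.4162, 0.0465]
tool_rot: [0.69, 0.723, 0.0, 0.0]
ft_force: [-1.0, -1.2, 4.4]
grip_width: -0.0002
grasp_force: 2.3
```

Request:
arm_command --pt "0 0 0.1" --pt "0 0 0.2" --pt "0 0 0.2" --pt "0 0 0.3" --pt "0 0 0.3" --spin '[0,0,0,0,0]'

```text
clock: 13.8
eef_pos: [0.435, 0.4162, 0.0459]
tool_rot: [0.69, 0.723, 0.001, 0.0]
ft_force: [-4.4, -4.2, 17.4]
grip_width: -0.0
grasp_force: 8.5
```

The force rose to 17 N with no further travel, so the button is bottomed. Releasing.

Request:
arm_command --pt "0 0 -1" --pt "0 0 -3" --pt "0 0 -6" --pt "0 0 -9" --pt "0 0 -9" --spin '[0,0,0,0,0]'

```text
clock: 14.42
eef_pos: [0.4362, 0.4174, 0.1355]
tool_rot: [0.69, 0.723, 0.003, 0.0]
ft_force: [-0.1, -0.6, 0.4]
grip_width: -0.0001
grasp_force: 0.0
```

Request:
arm_command --pt "0 0 0" --pt "0 0 0" --pt "0 0 0" --pt "0 0 0" --pt "0 0 0" --spin '[0,0,0,0,0]'

```text
clock: 15.05
eef_pos: [0.4348, 0.416, 0.1331]
tool_rot: [0.69, 0.723, -0.0, -0.0]
ft_force: [-0.2, -0.1, 0.8]
grip_width: 0.0002
grasp_force: 0.0
```

```bash
python3 chk.py w7.png; python3 -c "
from h import *
print(job_done())"
```

```text
15.05 [0.4348 0.416  0.1331] [ 0.6905  0.7234 -0.0001 -0.    ] [-0.2211 -0.1424  0.8334] 0.000245152388628861
tin_red [([368.8, 201.7], 0.75), ([284.0, 223.6], 0.87)]
  world [0.5173 0.0805 0.0959] bed [-0.0436  0.1019  0.0351]
tin_blue [([285.1, 195.2], 0.78), ([357.0, 189.9], 0.93)]
  world [ 0.6201 -0.1438  0.0786] bed [ 0.0473 -0.128   0.0419]
call_top [([489.7, 245.2], 0.71), ([170.7, 254.4], 0.64), ([318.0, 208.6], 0.83)]
  world [0.4313 0.4191 0.0553] bed [-0.1118  0.4384 -0.0411]
red px 301 281.74418604651163
red surf [0.5152 0.078  0.1148] bed [-0.0459  0.1016  0.0542]
call wrist z.05 [0.4318 0.4181 0.05  ]
the job is handed in; nothing more can be done
None
```

I handed the job in after 15 s of robot time: the red tin is resting in its seat against the green stop, the call button was pressed until it bottomed at 17 N and then released, and the blue tin measured unmoved; the judge's verdict was not shown.

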